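# Mix a round flask on a touch-action vortex mixer

### The arm

A 6-joint arm with a two-finger parallel gripper is mounted at the origin on the work surface. World frame = base frame: x ahead of the robot, y to its left, z up, the work surface at z = 0. Lengths are in m, angles in degrees, forces in N, time in s.
With the tool pointing down it reaches from about 0.325 to 0.85 m from the base axis. Payload 4.4 kg.
Tool frame: the origin (TCP) lies between the finger pads; the fingertips stand bot.finger_overhang ahead of it and the grasp point (between the pads) lies 6 mm ahead of it (bot.finger_overhang is the distance from the TCP to the fingertips, in m); z points along the fingers, y is the line along which they close (so a half turn about z gives the same grasp; the last joint's range is limited). The gripper opens to 94 mm and grips with 3 to 60 N. Pads are 16 mm wide; open, the fingers measure 119 mm over their backs; the gripper's body (75 mm by 177 mm) begins 78 mm behind the grasp point.
Start: joints at [54.803, 11.837, 88.321, -0, 79.842, -8.623], TCP at [0.257, 0.514, 0.204] pointing down, gripper open.
Joint ranges: [-156.59, 156.59], [-49.26, 127.26], [12.9, 141.05], [-63.56, 243.56], [4.71, 150.69], [-161.64, 161.64]. Speed limits (degrees/s): [159.86, 159.86, 180, 180, 180, 180].

### API

Orientations are given as [roll, pitch, yaw] about the fixed x, y, z axes, in that order (R = Rz(yaw) Ry(pitch) Rx(roll)).
In Python, from workcell import bot, imaging, nets gives the robot as it stands.
- The arm moves only by the tool jog_arm, never from a script. Its argument "deltas" is a list of rows, each a list of 3 entries, a list of its own where there are three numbers: the shift along the tool's x, y, z as a fraction of full scale, then the turn about the tool's z as a fraction of full scale, then the opening, from 0 (shut) to 1 (fully open). A call has 1 to 8 rows; each row shifts and turns the commanded pose from where the row before left it, along the tool's axes as they then stand; what a row does not reach is not made up. Full scale, the value 1, is 0.03 m for a shift and 0.1 rad for a turn. A row lasts 1/10 s, in which the tool goes at most 50 mm and 8.59 degrees, less where a joint would pass 70% of its speed; a pose out of reach is approached as far as the arm can. A call with a number of a shift or a turn outside -1 to 1 is refused whole. A call with a gripper value outside its range is refused whole. The fingers move at their own pace and stop on an object; the grip force is fixed at half the most. Time passes only in rows, so rows that do not move let the fingers close. It gives the time, the measured TCP pose, the force, the opening and the grip force at its end, in the units of the state.
- bot.observe(): the state, without advancing time (a new reading comes with each control period).
- imaging.get_image(name): name is "side" or "top"; returns a dict with "image" (420x560x3 uint8, red, green, blue), "fx", "fy", "cx", "cy" (pixels), "dist_coeffs" ([k1, k2, p1, p2, k3] as OpenCV has them; the pictures are not rectified), "rvec" (rotation vector, rad) and "tvec" (3), from world to camera coordinates, as OpenCV has them. Camera axes: x right, y down, z forward; pixel columns grow to the right and rows downward; lengths in m; the calibration is good to about 2 mm. A picture is of the moment at which its call begins. There is no depth.
- bot.finish_job(): hands the job in; it is judged then, once.
Trained networks look in the newest picture that a camera, given by its name, has taken for a name from the list of things; names that differ only in an ending like _2 or _b are one class to them, and where a whole thing is asked for, a point or a joint stands for the part that bears it (a point fixed in the world has none). Each returns a list of dicts, best first, with "conf" (0 to 1); they miss things now and then, are a little off and sometimes report something else, mostly with a low value. They report only what shows in the picture. A call takes as long as a camera call. They do not tell look-alikes from the thing itself.
- nets.regions_of(camera, query): "region" (420x560 bool, what is visible of it).
- nets.place_of(camera, query): "point" ([x, y, z] in m, in world coordinates, good to about 4 mm: a listed point, or the origin of a listed thing).
The state is a dict: "time": time; "joints": joint angles; "joint_vel": joint speeds; "joint_efforts": joint torques, N m; "position": TCP position; "ee_rot": TCP orientation; "ft_force": force on the tool from outside, world axes, zero at the start; "wrist_torque": the same for the moment, N m; "width": finger opening in m; "grip_force": force on a finger pad.
Only numpy, scipy, OpenCV 4.12 (cv2) and the standard library are available. Lean on these libraries where they do the work, as an engineer would, in place of code of your own. Each camera call takes 0.05 s, during which the arm holds its last target. There are 200 camera calls.

### The job

Switch the vortex mixer to touch mode by pressing the near half of its rocker switch down until it stops. Then take the round flask out of its cork ring by its capped neck, set it upright in the mixer's sprung rubber cup, and push it down firmly but without ramming it, so that the cup sinks most of the way to its stop. Keep it pressed down for at least three seconds and finish still gripping the flask by its neck and pressing it down; leave the conical flask, the reagent bottle and the tube rack as they are.

Things in the scene. Friction and masses are not known exactly. Their poses are not given: they have to be found in the camera images.
- mixer: Vortex mixer fixed to the bench, to the left or right of the flask: white housing 170 (x) by 130 mm (y), flat top deck 105 mm above the bench. Origin: centre of its underside. Own -x is the front (black speed dial on the front face) and faces the robot within 0.4 rad. The rocker is on the front of the deck; the cup's axis is 30 mm behind the origin (own +x).
- rocker (a joint): Black rocker switch on the deck, 40 mm (mixer x) by 24 mm, hinged across its middle 52 mm in front of the mixer's origin, 113 mm above the bench. Its two halves form a shallow V. 0 rad = off: far half level, near half rising to 119 mm at its near end. 0.32 = touch mode: near half pressed down to its stop, level at 113 mm. Starts at 0 to 0.04; moves at about 3 N, no spring, stays where left.
- rocker_near (a point): The place to press, straight down: point on the top face of the rocker's near half, 13 mm from the hinge towards the mixer's front; moves with the rocker. A finger that also rests on the far half keeps the rocker from turning; reaching beyond its near end does no harm.
- head (a joint): Sprung head of the mixer, a black rubber ring cup that moves straight down: value in m, 0 = up, 0.010 = down on its stop. It starts to move at about 3.4 N and takes about 10.4 N at the stop; it springs back when released. The flask's own weight (at most 2.1 N) does not move it. The mixer's touch contact closes at 0.006.
- head_rim (a point): Centre of the cup's rim, on the cup's axis; moves with the cup. 167 mm above the bench when up. The rim is 72 mm across; inside the cup is a cone about 62 mm wide at the rim, which narrows downwards and centres the flask. With the flask seated, the flask's lowest point is about 19 mm below this point.
- flask: Round-bottom flask of amber glass, mass 0.13 to 0.21 kg: bulb 64 mm across, straight neck 24 mm across from 60 to 98 mm height, closed with a yellow cap 30 mm across from 98 to 126 mm height. Origin: lowest point of the bulb; own z runs up the neck. Starts upright in the cork ring, its lowest point about 21 mm above the bench.
- flask_cap (a point): Centre of the flask's cap, on the flask's axis, 112 mm above its lowest point (about 133 mm above the bench at the start): a good place to grip, any yaw.
- cork_ring: Cork ring, loose on the bench, 100 mm across, hole 44 mm, 30 mm tall, in which the round flask stands. Origin: centre of its underside.
- conical_flask: Bystander: conical flask of clear glass with flat bottom, 82 mm across at the foot, 133 mm tall with its yellow cap. Origin: centre of its underside.
- reagent_bottle: Bystander: straight-sided amber bottle with a paper label and white cap, 62 mm across, 135 mm tall. Origin: centre of its underside.
- tube_rack: Bystander: red rack with red-capped tubes, 70 mm by 150 mm, 113 mm tall, beyond the work. Origin: centre of its underside.
Not all that is in view belongs to the job. Several things look just like the cork_ring: the one meant starts farthest from the robot's base.

How it is judged:
By the outcome, as a careful person would: the job done as asked, in the order asked, and still so for the second after the job is handed in, while the arm keeps its last pose, push and grip.
It also fails if it takes over 59 s, if anything falls off the work surface, if the arm or the gripper's body presses on something with over 40 N, if the wrist force passes 120 N, or if a joint passes its speed limit or range.

## Working session

There is one attempt and no reset: what is moved stays moved. The work goes in short steps, Python scripts to look and compute and a tool call to move; the robot and the scene stay as the last step left them, time stands still between calls to the robot, and variables do not carry over. Pictures are saved under pics/ and viewed, at most 10 in all, crops included, and the job is handed in when it is done.

Besides the shell and the picture viewer there is one more tool, called after "Call:" as name([rows], argument=value, ...), one row to a line, values as JSON. jog_arm: Moves the arm, as the interface text tells. Shift numbers are shares of 0.03 m and turn numbers shares of 0.1 rad, none past 1 either way. Its arguments: {"type":"object","properties":{"deltas":{"type":"array"}},"required":["deltas"]}

```bash
mkdir -p pics; python3 - <<'E'
from workcell import bot, imaging, nets
import cv2, numpy as np
s=bot.observe(); print(s['time'],s['position'],s['ee_rot'],s['width'],s['ft_force'],bot.finger_overhang)
ims=[]
for c in ('side','top'):
    im=imaging.get_image(c); cv2.imwrite(f'pics/{c}0.png',im['image'][:,:,::-1])
    R=cv2.Rodrigues(np.array(im['rvec']))[0]; print(c,(-R.T@np.array(im['tvec']).ravel()).round(3))
    for q in ('mixer','rocker_near','head_rim','flask','flask_cap','cork_ring','conical_flask','reagent_bottle','tube_rack'):
        print(q,[(np.round(d['point'],3).tolist(),round(d['conf'],2)) for d in nets.place_of(c,q)][:4])
E
```

```text
0.0 [0.25676304 0.51357906 0.20319443] [-1.79871321e+02 -1.97167329e-02  1.53427077e+02] 0.09385556998851412 [-0.73522897 -0.44120384 -0.90860519] 0.025
side [ 0.16  -0.993  0.996]
mixer [([0.518, -0.24, -0.001], 0.79)]
rocker_near [([0.453, -0.253, 0.119], 0.73)]
head_rim [([0.546, -0.234, 0.167], 0.91), ([0.533, 0.235, 0.005], 0.71)]
flask [([0.532, 0.24, 0.021], 0.9)]
flask_cap [([0.533, 0.236, 0.129], 0.87)]
cork_ring [([0.232, 0.356, 0.0], 0.79), ([0.536, 0.238, 0.002], 0.76), ([0.374, 0.256, -0.003], 0.74), ([0.357, 0.103, 0.005], 0.74)]
conical_flask [([0.478, 0.006, -0.001], 0.79)]
reagent_bottle [([0.589, -0.008, 0.002], 0.63)]
tube_rack [([0.771, 0.014, -0.002], 0.66)]
top [0.321 0.046 1.157]
mixer [([0.522, -0.24, 0.002], 0.58)]
rocker_near [([0.453, -0.255, 0.119], 0.64)]
head_rim [([0.546, -0.24, 0.167], 0.65)]
flask [([0.536, 0.241, 0.028], 0.86)]
flask_cap [([0.533, 0.24, 0.135], 0.88), ([0.532, 0.235, -0.003], 0.49)]
cork_ring [([0.533, 0.237, -0.002], 0.97), ([0.358, 0.104, 0.003], 0.86), ([0.233, 0.356, -0.004], 0.82)]
conical_flask [([0.478, 0.008, 0.004], 0.74)]
reagent_bottle [([0.59, -0.007, -0.002], 0.55)]
tube_rack [([0.773, 0.012, -0.003], 0.76), ([0.521, -0.241, 0.0], 0.75)]
```

View pics/side0.png

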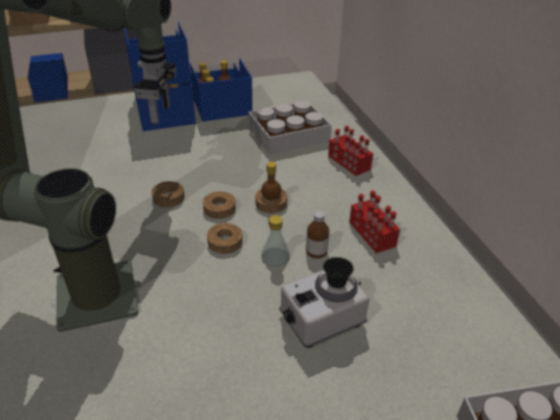

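View pics/top0.png

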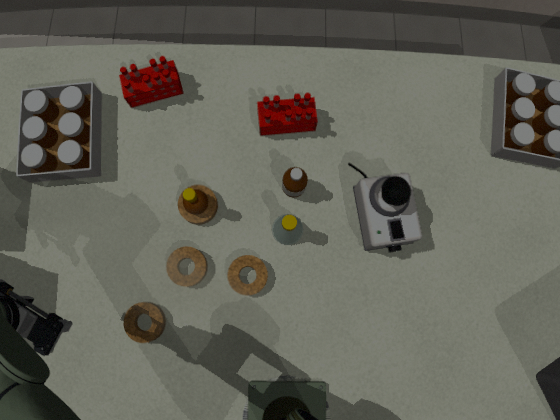

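Side view: the flask (271,190) stands in the farthest ring (271,199). Look-alike rings stand empty at (168,193), (219,204) and (225,237). The conical flask (276,240) also has a yellow cap, and the reagent bottle (318,237) is also amber. In the top view the flask cap is at (189,195), the rocker at (397,230) and the cup at (396,190). I choose the amber round flask in the farthest ring, and will check it in a close crop.

```bash
cat > h.py <<'E'
from workcell import bot, imaging, nets
import cv2, numpy as np
def proj(im,P):
    K=np.array([[im['fx'],0,im['cx']],[0,im['fy'],im['cy']],[0,0,1]])
    return cv2.projectPoints(np.array(P,float).reshape(-1,3),np.array(im['rvec']),np.array(im['tvec']),K,np.array(im['dist_coeffs']))[0].reshape(-1,2)
def back(im,uv,z):
    K=np.array([[im['fx'],0,im['cx']],[0,im['fy'],im['cy']],[0,0,1]])
    n=cv2.undistortPoints(np.array([[uv]],float),K,np.array(im['dist_coeffs']))[0,0]
    R=cv2.Rodrigues(np.array(im['rvec']))[0]; c=-R.T@np.array(im['tvec']).ravel(); d=R.T@np.array([*n,1])
    return c+d*(z-c[2])/d[2]
def crop(im,P,uv,w,s,marks=True):
    a=cv2.resize(im['image'][:,:,::-1],None,fx=s,fy=s,interpolation=cv2.INTER_CUBIC)
    if marks:
        for p in proj(im,P): cv2.drawMarker(a,tuple(int(round((q+.5)*s)) for q in p),(0,255,0),cv2.MARKER_CROSS,10,1)
    x,y=int((uv[0]-w/2)*s),int((uv[1]-w/2)*s); return a[max(y,0):,max(x,0):][:int(w*s),:int(w*s)]
E
python3 - <<'E'
from h import *
P=[[.533,.238,.133],[.5335,.238,.021],[.546,-.237,.167],[.453,-.254,.117],[.466,-.2515,.113]]
rows=[]
for c,a,b in (('side',(271,188),(325,300)),('top',(195,200),(392,210))):
    im=imaging.get_image(c); rows.append(np.hstack([crop(im,P,a,75,4),crop(im,P,b,100,3)]))
    if c=='top':print(proj(im,P).round(1))
cv2.imwrite('pics/c1.png',np.vstack(rows))
E
```

```text
[[190.5 195.8]
 [198.2 204.7]
 [397.2 192. ]
 [399.6 235.1]
 [397.9 229.9]]
```

View pics/c1.png

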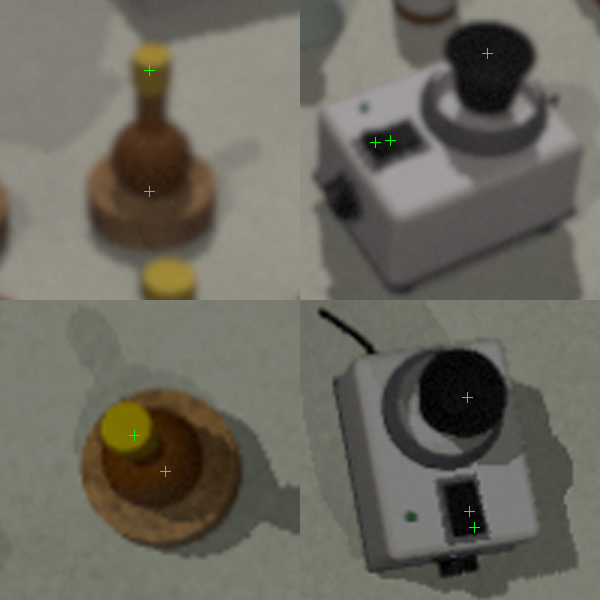

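The crop confirms the amber round flask with the yellow cap, standing in the farthest ring. In the top picture the rocker's centre is about 1.5 px from my mark. I'll refine the rocker and cup from their regions.

```bash
python3 - <<'E'
from h import *
for c in ('side','top'):
    im=imaging.get_image(c)
    # rocker: dark pixels near the expected spot
    u=proj(im,[[.466,-.2515,.113]])[0]; g=im['image'].max(2).astype(float)
    x0,y0=(u-9).astype(int); y0-=3
    m=(g[y0:y0+24,x0:x0+19]<80).astype(np.uint8)
    n,l,st,ce=cv2.connectedComponentsWithStats(m)
    for k in range(1,n):
        if st[k,4]>15: uv=ce[k]+[x0,y0]; print(c,'rocker',st[k],uv.round(1),back(im,uv,.114).round(4))
    for q,z in (('head_rim',.167),):
        r=nets.regions_of(c,q)
        for d in r[:1]:
            ys,xs=np.nonzero(d['region']); print(q,d['conf'],len(xs),xs.min(),xs.max(),ys.min(),ys.max())
            (cx,cy),rr=cv2.minEnclosingCircle(np.c_[xs,ys].astype(np.float32)); print(back(im,(cx,cy),z).round(4),rr)
    for q in ('rocker_near','head_rim','flask_cap'):
        print(q,[(np.round(d['point'],3).tolist()) for d in nets.place_of(c,q)][:1])
    if c=='top': print('px mm', (back(im,u+[1,0],.113)-back(im,u,.113)).round(4))
    # cap yellow
    hsv=cv2.cvtColor(im['image'],cv2.COLOR_RGB2HSV); v=proj(im,[[.533,.238,.133]])[0]
    x0,y0=(v-9).astype(int); w=hsv[y0:y0+19,x0:x0+19]; ys,xs=np.nonzero((w[...,0]>20)&(w[...,0]<35)&(w[...,1]>150)&(w[...,2]>90))
    uv=(xs.mean()+x0,ys.mean()+y0); print('cap',len(xs),np.round(uv,1),[back(im,uv,z).round(4) for z in (.133,.14,.147)])
E
```

```text
side rocker [  0   7  19  15 192] [304.4 297.5] [ 0.4639 -0.2564  0.114 ]
head_rim 0.88 662 323 353 257 284
[ 0.5463 -0.2418  0.167 ] 15.49606704711914
rocker_near [[0.452, -0.252, 0.116]]
head_rim [[0.547, -0.235, 0.164]]
flask_cap [[0.533, 0.236, 0.128]]
cap 34 [270.9 164.9] [array([0.5391, 0.2506, 0.133 ]), array([0.536 , 0.2405, 0.14  ]), array([0.5329, 0.2304, 0.147 ])]
top rocker [  0   1  17  23 293] [395.8 229.6] [ 0.4665 -0.2459  0.114 ]
head_rim 0.96 663 382 410 177 205
[ 0.5501 -0.2333  0.167 ] 15.027889251708984
rocker_near [[0.454, -0.255, 0.118]]
head_rim [[0.548, -0.238, 0.168]]
flask_cap [[0.533, 0.238, 0.133]]
px mm [ 0.     -0.0024  0.    ]
cap 122 [188.5 193.5] [array([0.5383, 0.2429, 0.133 ]), array([0.5368, 0.2416, 0.14  ]), array([0.5353, 0.2402, 0.147 ])]
```

Call:
jog_arm([
  [[0,0,-0.8],-1,0],
  [[-0.5,-0.5,-0.8],-1,0],
  [[-0.3,0.9,0],-1,0],
  [[-0.3,0.9,0],-1,0],
  [[-0.3,0.9,0],-1,0],
  [[-0.3,0.9,0],-1,0],
  [[-0.2,1,0],-0.46,0],
  [[-0.2,1,0],0,0],
])

```text
time: 2.4
position: [0.3166, 0.6595, 0.2521]
ee_rot: [-180.0, -0.0, -169.6]
ft_force: [0.3, 0.6, -0.2]
width: 0.0336
grip_force: 0.0
```

Call:
jog_arm([
  [[0,-1,0],0,0],
  [[0,-1,0],0,0],
  [[0,-1,0],0,0],
  [[0,-1,0],0,0],
  [[0,-1,0],0,0],
  [[0,-1,0],0,0],
  [[0,-1,0],0,0],
  [[0,-1,0],0,0],
])

```text
time: 3.2
position: [0.3596, 0.4214, 0.2524]
ee_rot: [-180.0, 0.0, -169.6]
ft_force: [0.7, -0.5, 0.6]
width: 0.0007
grip_force: 0.0
```

Call:
jog_arm([
  [[0,-1,0],0,0],
  [[0,-1,0],0,0],
  [[0,-1,0],0,0],
  [[0,-1,0],0,0],
  [[0,-1,0],0,0],
  [[0,-1,0],0,0],
  [[0,-1,0],0,0],
  [[0,-1,0],0,0],
])

```text
time: 4.0
position: [0.4031, 0.1854, 0.2525]
ee_rot: [180.0, 0.0, -169.5]
ft_force: [-0.2, -0.4, -0.1]
width: 0.0007
grip_force: 0.0
```

Call:
jog_arm([
  [[0,-1,0],0,0],
  [[0,-1,0],0,0],
  [[0,-1,0],0,0],
  [[0,-1,0],0,0],
  [[0,-1,0],0,0],
  [[0,-1,0],0,0],
  [[0,-1,0],0,0],
  [[0,-1,0],0,0],
])

```text
time: 4.8
position: [0.4465, -0.0507, 0.2525]
ee_rot: [-180.0, 0.0, -169.6]
ft_force: [0.2, 0.5, -0.1]
width: 0.0002
grip_force: 0.0
```

Call:
jog_arm([
  [[0.5,-1,0],0,0],
  [[0.5,-1,0],0,0],
  [[0,-1,0],0,0],
  [[0,-1,0],0,0],
  [[0,-1,0],0,0],
  [[0,-0.8,0],0,0],
  [[0,-0.4,0],0,0],
  [[0,0,0],0,0],
])

```text
time: 5.6
position: [0.4507, -0.2388, 0.2522]
ee_rot: [180.0, -0.0, -169.7]
ft_force: [0.1, 1.1, 0.4]
width: 0.0003
grip_force: 0.0
```

Call:
jog_arm([
  [[0,-0.5,0.5],0,0],
  [[0,0,0.8],0,0],
  [[0,0,0.8],0,0],
  [[0,0,0.5],0,0],
  [[0,0,0.3],0,0],
  [[0,0,0],0,0],
])

```text
time: 6.2
position: [0.4526, -0.251, 0.1641]
ee_rot: [179.9, -0.1, -169.5]
ft_force: [0.2, 0.4, 0.6]
width: 0.0005
grip_force: 0.0
```

```bash
python3 - <<'E'
from h import *
p=bot.observe()['position']; print(p)
ims=[imaging.get_image(c) for c in ('side','top')]
tip=np.array(p)-[0,0,.025]
P=[tip,[.453,-.253,.118]]
cv2.imwrite('pics/c2.png',np.hstack([crop(ims[0],P,(308,290),70,5.5),crop(ims[1],P,(397,225),70,5.5)]))
for c in ('side','top'): print([(q,[np.round(d['point'],3).tolist() for d in nets.place_of(c,q)][:1]) for q in ('rocker_near','head_rim')])
E
```

```text
[ 0.45257524 -0.25097155  0.16413527]
[('rocker_near', [[0.454, -0.255, 0.118]]), ('head_rim', [[0.546, -0.233, 0.167]])]
[('rocker_near', [[0.452, -0.253, 0.117]]), ('head_rim', [])]
```

View pics/c2.png

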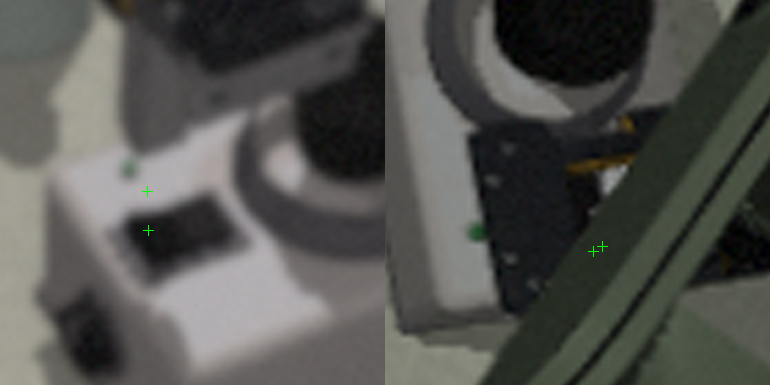

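Side crop: the rocker is centred near (185,237) in the crop. The pale fingertips are just above its near half and hard to tell from the white deck. The arm hides the rocker in the top view. I'll go down and watch the force.

Call:
jog_arm([
  [[0,-0.1,0.3],0,0],
  [[0,0,0.3],0,0],
  [[0,0,0.1],0,0],
  [[0,0,0],0,0],
])

```text
time: 6.9
position: [0.4531, -0.255, 0.143]
ee_rot: [179.9, -0.1, -169.6]
ft_force: [0.0, -0.4, 0.1]
width: 0.0005
grip_force: 0.0
```

Call:
jog_arm([
  [[0,0,0.08],0,0],
  [[0,0,0.06],0,0],
  [[0,0,0],0,0],
])

```text
time: 7.2
position: [0.4539, -0.2555, 0.14]
ee_rot: [180.0, -0.0, -169.6]
ft_force: [0.6, 0.2, 0.8]
width: 0.0006
grip_force: 0.0
```

Call:
jog_arm([
  [[0,0,0.05],0,0],
  [[0,0,0.05],0,0],
  [[0,0,0],0,0],
])

```text
time: 7.5
position: [0.4538, -0.2554, 0.1369]
ee_rot: [180.0, -0.0, -169.6]
ft_force: [-1.2, 0.7, -0.3]
width: 0.0005
grip_force: 0.0
```

Call:
jog_arm([
  [[0,0,0.06],0,0],
  [[0,0,0],0,0],
])

```text
time: 7.7
position: [0.4538, -0.2554, 0.1351]
ee_rot: [180.0, -0.0, -169.6]
ft_force: [-0.6, 0.3, -0.4]
width: 0.0005
grip_force: 0.0
```

```bash
python3 - <<'E'
from h import *
p=bot.observe()['position']; print(p,bot.observe()['ft_force'])
im=imaging.get_image('side')
tip=np.array(p)-[0,0,.025]
cv2.imwrite('pics/c3.png',np.hstack([crop(im,[tip],(308,285),80,5,m) for m in (0,1)]))
E
```

```text
[ 0.45377973 -0.25543179  0.13512301] [-0.59098515  0.28616759 -0.42459745]
```

View pics/c3.png

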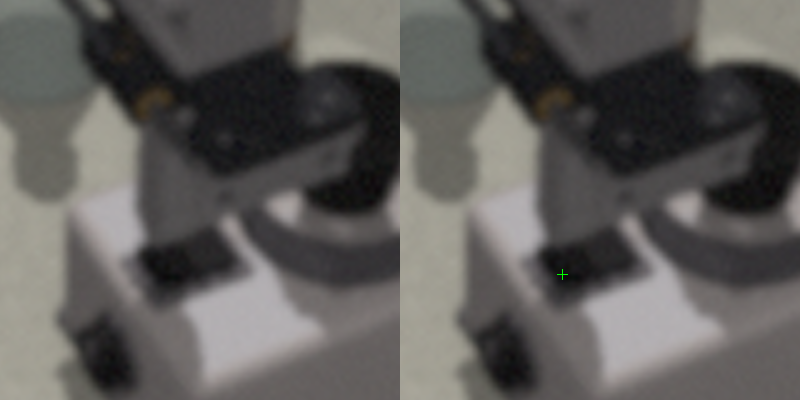

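The fingertip end shows at crop (165,240) and my mark is at (162,273). I'll overlay a model of the gripper to explain the difference.

```bash
python3 - <<'E'
from h import *
from scipy.spatial.transform import Rotation as Ro
s=bot.observe(); p=np.array(s['position']); R=Ro.from_euler('xyz',s['ee_rot'],degrees=True).as_matrix()
print(p,s['ee_rot'],bot.finger_overhang)
im=imaging.get_image('side'); S=8
a=cv2.resize(im['image'][:,:,::-1],None,fx=S,fy=S,interpolation=cv2.INTER_CUBIC)
def poly(L,col):
    q=((proj(im,np.array(L)@R.T+p)+.5)*S).astype(np.int32); cv2.polylines(a,[q],True,col,1)
def world(L,col):
    q=((proj(im,L)+.5)*S).astype(np.int32); cv2.polylines(a,[q],True,col,1)
rect=lambda x,y,z:[[-x,-y,z],[x,-y,z],[x,y,z],[-x,y,z]]
poly(rect(.0375,.0885,-.072),(0,0,255)); poly(rect(.008,.0125,.025),(0,255,0)); poly(rect(.008,.0125,-.03),(0,255,255))
th=np.radians(10.4);c,si=np.cos(th),np.sin(th)
M=np.array([.548,-.237])-.03*np.array([c,si])
mx=lambda X,Y,Z:[M[0]+c*X-si*Y,M[1]+si*X+c*Y,Z]
world([mx(-.085,-.065,.105),mx(.085,-.065,.105),mx(.085,.065,.105),mx(-.085,.065,.105)],(255,0,255))
world([mx(-.072,-.012,.117),mx(-.032,-.012,.113),mx(-.032,.012,.113),mx(-.072,.012,.117)],(255,255,0))
world([mx(.03+.036*np.cos(t),.036*np.sin(t),.167) for t in np.linspace(0,6.28,40)],(0,255,0))
cv2.imwrite('pics/c4.png',a[235*S:310*S,275*S:375*S])
E
```

```text
[ 0.45382903 -0.25546521  0.13520504] [ 1.79988701e+02 -9.49182066e-03 -1.69560039e+02] 0.025
```

View pics/c4.png

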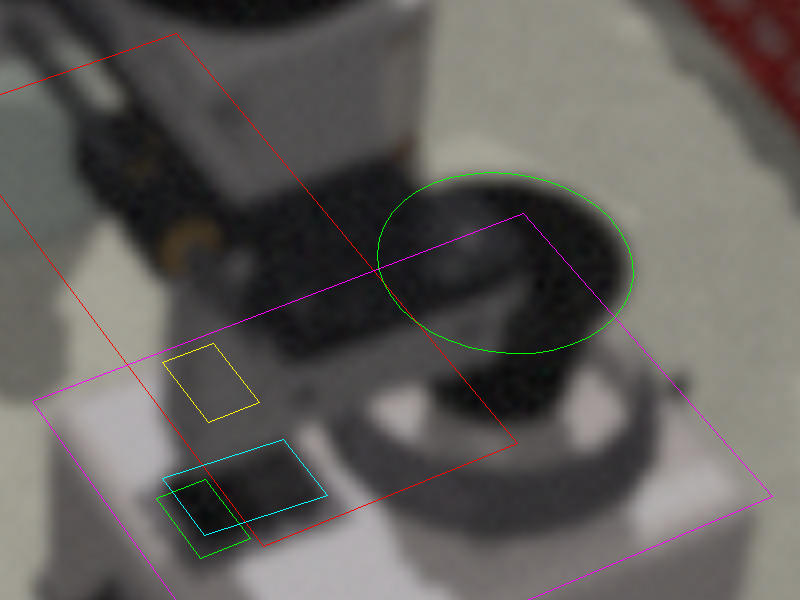

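```bash
python3 - <<'E'
from h import *
from scipy.spatial.transform import Rotation as Ro
p0=np.array([.25676,.51358,.20319]); R0=Ro.from_euler('xyz',[180,0,153.43],degrees=True).as_matrix()
S=6; out=[]
for c,uv in (('side',(160,90)),('top',(35,325))):
    im=dict(imaging.get_image(c)); im['image']=cv2.imread(f'pics/{c}0.png')[:,:,::-1]
    a=cv2.resize(im['image'][:,:,::-1],None,fx=S,fy=S,interpolation=cv2.INTER_CUBIC)
    def poly(L,col):
        q=((proj(im,np.array(L)@R0.T+p0)+.5)*S).astype(np.int32); cv2.polylines(a,[q],True,col,1)
    rect=lambda x,y0,y1,z:[[-x,y0,z],[x,y0,z],[x,y1,z],[-x,y1,z]]
    poly(rect(.0375,-.0885,.0885,-.072),(0,0,255))
    for sg in (-1,1):
        poly(rect(.008,sg*.047,sg*.0595,.025),(0,255,0)); poly(rect(.008,sg*.047,sg*.0595,-.03),(0,255,255))
    w=66; x=max(int((uv[0]-w/2)*S),0); y=int((uv[1]-w/2)*S); out.append(a[y:y+w*S,x:x+w*S])
cv2.imwrite('pics/c5.png',np.hstack(out))
E
```

```text
(no output)
```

View pics/c5.png

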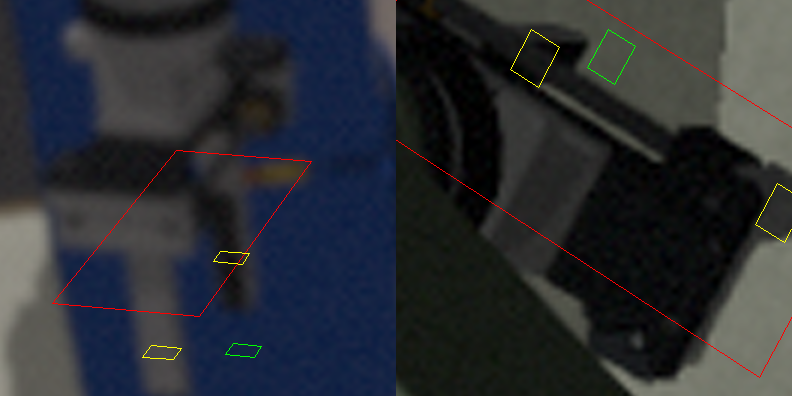

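The overlay at the start pose shows both fingertips about 25–30 mm higher than the reported pose plus overhang gives, and fitting in the plane. Contact was also missing at the expected height. I'll find the true tip height by touch, in small steps.

Call:
jog_arm([
  [[0,0,0.1],0,0],
  [[0,0,0.1],0,0],
  [[0,0,0],0,0],
])

```text
time: 8.2
position: [0.4535, -0.2552, 0.1287]
ee_rot: [179.9, -0.1, -169.6]
ft_force: [-0.3, -0.2, 0.5]
width: 0.0006
grip_force: 0.0
```

Call:
jog_arm([
  [[0,0,0.1],0,0],
  [[0,0,0.1],0,0],
  [[0,0,0],0,0],
])

```text
time: 8.5
position: [0.4535, -0.2552, 0.1227]
ee_rot: [179.9, -0.0, -169.6]
ft_force: [0.0, -0.2, -0.3]
width: 0.0005
grip_force: 0.0
```

Call:
jog_arm([
  [[0,0,0.1],0,0],
  [[0,0,0.05],0,0],
  [[0,0,0],0,0],
])

```text
time: 8.8
position: [0.4537, -0.2554, 0.1185]
ee_rot: [180.0, -0.0, -169.6]
ft_force: [0.8, 0.2, 0.9]
width: 0.0008
grip_force: 0.0
```

Call:
jog_arm([
  [[0,0,0.05],0,0],
  [[0,0,0.05],0,0],
  [[0,0,0],0,0],
])

```text
time: 9.1
position: [0.4537, -0.2557, 0.1159]
ee_rot: [-180.0, -0.0, -169.6]
ft_force: [-1.2, -0.3, 0.6]
width: 0.0007
grip_force: 0.6
```

Call:
jog_arm([
  [[0,0,0.05],0,0],
  [[0,0,0.05],0,0],
  [[0,0,0],0,0],
])

```text
time: 9.4
position: [0.4539, -0.2556, 0.1127]
ee_rot: [-180.0, 0.0, -169.6]
ft_force: [-0.5, -0.3, 0.1]
width: 0.0003
grip_force: 0.3
```

Call:
jog_arm([
  [[0,0,0.05],0,0],
  [[0,0,0],0,0],
])

```text
time: 9.6
position: [0.4541, -0.2556, 0.1121]
ee_rot: [-180.0, 0.0, -169.6]
ft_force: [-2.2, 0.7, 5.6]
width: 0.0004
grip_force: 2.9
```

Call:
jog_arm([
  [[0,0,0.05],0,0],
  [[0,0,0],0,0],
])

```text
time: 9.8
position: [0.4541, -0.2557, 0.112]
ee_rot: [-180.0, 0.0, -169.5]
ft_force: [-5.6, 1.7, 13.7]
width: 0.0004
grip_force: 6.5
```

```bash
python3 - <<'E'
from h import *
im=imaging.get_image('side'); S=10
s=bot.observe(); p=np.array(s['position']);print(p,s['ft_force'],s['wrist_torque'])
g=np.clip(im['image'].astype(float)*1.6,0,255).astype(np.uint8)
a=cv2.resize(g[:,:,::-1],None,fx=S,fy=S,interpolation=cv2.INTER_CUBIC); b=a.copy()
def world(L,col):
    q=((proj(im,L)+.5)*S).astype(np.int32); cv2.polylines(b,[q],True,col,1)
th=np.radians(10.4);c,si=np.cos(th),np.sin(th); u=np.array([c,si,0]);v=np.array([-si,c,0])
H=np.array([.466,-.2525,0])
for z,col in ((.105,(255,0,255)),): world([H+u*x+v*y+[0,0,z] for x,y in ((-.02,-.012),(.02,-.012),(.02,.012),(-.02,.012))],col)
T=np.array([p[0],p[1],.114]); world([T+u*x+v*y for x,y in ((-.008,-.0125),(.008,-.0125),(.008,.0125),(-.008,.0125))],(0,255,0))
y,x=265*S,285*S
cv2.imwrite('pics/c6.png',np.hstack([a[y:y+500,x:x+400],b[y:y+500,x:x+400]]))
E
```

```text
[ 0.45411458 -0.25565863  0.11197956] [-5.43550427  1.3605713  13.04859751] [0.56470275 0.92220416 0.06066147]
```

View pics/c6.png

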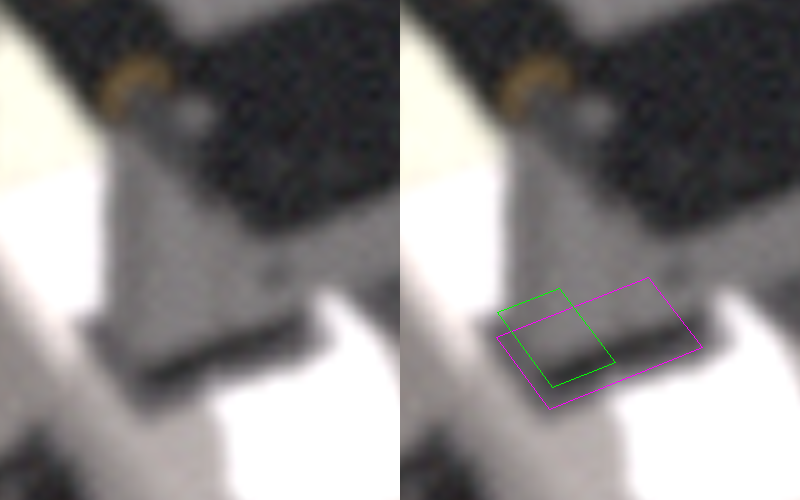

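The finger's front edge covers the near end of the rocker. The contact is stiff, with no yielding at 3 N, so the finger may also rest on the far half. I'll lift, shift 9 mm to the front and press again.

Call:
jog_arm([
  [[0,0,-0.3],0,0],
  [[0,0,-0.3],0,0],
  [[0.3,0,0],0,0],
  [[0,0,0.25],0,0],
  [[0,0,0],0,0],
])

```text
time: 10.35
position: [0.4437, -0.2563, 0.1186]
ee_rot: [179.9, -0.1, -169.6]
ft_force: [0.3, 0.8, 0.4]
width: 0.0006
grip_force: 0.0
```

Call:
jog_arm([
  [[0,0,0.1],0,0],
  [[0,0,0],0,0],
])

```text
time: 10.55
position: [0.4445, -0.2567, 0.1163]
ee_rot: [179.9, -0.1, -169.6]
ft_force: [-0.4, 0.6, -0.2]
width: 0.0002
grip_force: 0.0
```

Call:
jog_arm([
  [[0,0,0.06],0,0],
  [[0,0,0],0,0],
])

```text
time: 10.75
position: [0.445, -0.257, 0.1152]
ee_rot: [180.0, -0.0, -169.6]
ft_force: [-0.4, -0.9, -0.4]
width: 0.0003
grip_force: 0.0
```

Call:
jog_arm([
  [[0,0,0.06],0,0],
  [[0,0,0],0,0],
])

```text
time: 10.95
position: [0.445, -0.257, 0.1135]
ee_rot: [180.0, -0.0, -169.6]
ft_force: [-0.7, 0.0, 0.5]
width: 0.0003
grip_force: 0.0
```

Call:
jog_arm([
  [[0,0,0.06],0,0],
  [[0,0,0],0,0],
])

```text
time: 11.15
position: [0.4452, -0.2573, 0.1122]
ee_rot: [-180.0, 0.0, -169.6]
ft_force: [-0.7, -1.0, 0.8]
width: 0.0005
grip_force: 0.4
```

Call:
jog_arm([
  [[0,0,0.05],0,0],
  [[0,0,0],0,0],
])

```text
time: 11.35
position: [0.4454, -0.2574, 0.1119]
ee_rot: [-180.0, 0.0, -169.6]
ft_force: [-2.2, 1.8, 7.9]
width: 0.0005
grip_force: 4.1
```

Call:
jog_arm([
  [[0,0,0.05],0,0],
  [[0,0,0],0,0],
])

```text
time: 11.55
position: [0.4455, -0.2574, 0.1117]
ee_rot: [-180.0, 0.0, -169.5]
ft_force: [-3.5, 3.5, 15.0]
width: 0.0003
grip_force: 7.5
```

Call:
jog_arm([
  [[0,0,-0.5],0,0],
  [[0,0,-1],0,0],
  [[0,0.5,-1],0,0],
  [[0,1,-1],0,0],
  [[0,1,-1],0,1],
  [[0,1,0],0,1],
  [[0,1,0],0,1],
  [[0,1,0],0,1],
])

```text
time: 12.35
position: [0.4149, -0.0939, 0.2442]
ee_rot: [-180.0, 0.0, -169.6]
ft_force: [0.5, 0.2, 0.2]
width: 0.0293
grip_force: 0.0
```

```bash
python3 - <<'E'
from h import *
rows=[]
for c,uv in (('side',(305,298)),('top',(397,230))):
    im=imaging.get_image(c); o=dict(im); o['image']=cv2.imread(f'pics/{c}0.png')[:,:,::-1]
    fs=[]
    for k in (o,im):
        k=dict(k); k['image']=np.clip(k['image'].astype(float)*2,0,255).astype(np.uint8); fs.append(crop(k,[],uv,36,8))
    rows.append(np.hstack(fs))
cv2.imwrite('pics/c7.png',np.vstack(rows)); print(bot.observe()['position'])
E
```

```text
Traceback (most recent call last):
  File "h.py", line 14, in crop
    for p in proj(im,P): cv2.drawMarker(a,tuple(int(round((q+.5)*s)) for q in p),(0,255,0),cv2.MARKER_CROSS,10,1)
             ~~~~^^^^^^
  File "h.py", line 5, in proj
    return cv2.projectPoints(np.array(P,float).reshape(-1,3),np.array(im['rvec']),np.array(im['tvec']),K,np.array(im['dist_coeffs']))[0].reshape(-1,2)
           ^^^^^^^^^^^^^^^^^^^^^^^^^^^^^^^^^^^^^^^^^^^^^^^^^^^^^^^^^^^^^^^^^^^^^^^^^^^^^^^^^^^^^^^^^^^^^^^^^^^^^^^^^^^^^^^^^^^^^^^^^^^^^^^^^^^^^
AttributeError: 'NoneType' object has no attribute 'reshape'
```

```bash
python3 - <<'E'
from h import *
rows=[]
for c,uv in (('side',(305,298)),('top',(397,230))):
    im=imaging.get_image(c); o=dict(im); o['image']=cv2.imread(f'pics/{c}0.png')[:,:,::-1]
    fs=[]
    for k in (o,im):
        k=dict(k); k['image']=np.clip(k['image'].astype(float)*2,0,255).astype(np.uint8); fs.append(crop(k,[],uv,36,8,False))
    rows.append(np.hstack(fs))
    print(c,[np.round(d['point'],4).tolist() for d in nets.place_of(c,'rocker_near')][:1])
cv2.imwrite('pics/c7.png',np.vstack(rows)); print(bot.observe()['position'])
E
```

```text
side [[0.453, -0.253, 0.1153]]
top [[0.5319, 0.2388, 0.1375]]
[ 0.41533111 -0.09534265  0.24397449]
```

View pics/c7.png

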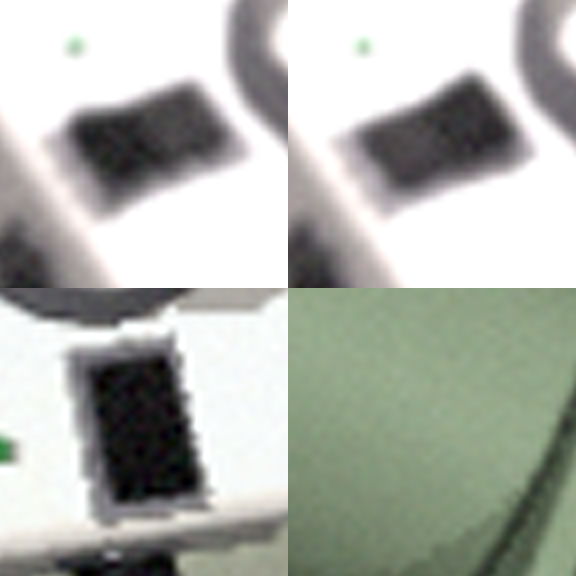

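Side view before and after: the near half was the raised dark half, and now the far half is raised. The rocker is in touch mode. At the stop the reported TCP was 0.112, so the fingertip height is about the reported z + 1 mm. Next the flask.

Call:
jog_arm([
  [[-0.5,1,0],0,1],
  [[-0.6,1,0],0,1],
  [[-0.6,1,0],0,1],
  [[-0.6,1,0],0,1],
  [[-0.6,1,0],0,1],
  [[-0.6,1,0],0,1],
  [[-0.6,1,0],0,1],
  [[-0.6,1,0],0,1],
])

```text
time: 13.4
position: [0.5117, 0.1669, 0.2435]
ee_rot: [-180.0, -0.0, -169.7]
ft_force: [1.2, -0.9, 0.6]
width: 0.0942
grip_force: 0.0
```

Call:
jog_arm([
  [[-0.6,1,0],0,1],
  [[-0.4,0.8,0],0,1],
  [[-0.2,0.4,0.3],0,1],
  [[0,0,0.7],0,1],
  [[0,0,0.5],0,1],
  [[0,0,0],0,1],
])

```text
time: 14.0
position: [0.5317, 0.2363, 0.1949]
ee_rot: [-179.9, -0.4, -169.6]
ft_force: [-0.3, 0.1, 0.3]
width: 0.094
grip_force: 0.0
```

```bash
python3 - <<'E'
from h import *
from scipy.spatial.transform import Rotation as Ro
s=bot.observe(); p=np.array(s['position'])+[0,0,.026]; R=Ro.from_euler('xyz',s['ee_rot'],degrees=True).as_matrix(); print(p)
S=7; out=[]
for c,uv in (('side',(268,165)),('top',(188,195))):
    im=imaging.get_image(c)
    a=cv2.resize(np.clip(im['image'][:,:,::-1]*1.4,0,255).astype(np.uint8),None,fx=S,fy=S,interpolation=cv2.INTER_CUBIC)
    def poly(L,col):
        q=((proj(im,L)+.5)*S).astype(np.int32); cv2.polylines(a,[q],True,col,1)
    for sg in (-1,1):
        poly(np.array([[-.008,sg*.047,.025],[.008,sg*.047,.025],[.008,sg*.0595,.025],[-.008,sg*.0595,.025]])@R.T+p,(0,255,0))
    t=np.linspace(0,6.28,30)
    for z in (.119,.147): poly(np.c_[.534+.015*np.cos(t),.239+.015*np.sin(t),0*t+z],(255,0,255))
    w=57; x=int((uv[0]-w/2)*S); y=int((uv[1]-w/2)*S); out.append(a[y:y+w*S,x:x+w*S])
    print([np.round(d['point'],4).tolist() for d in nets.place_of(c,'flask_cap')][:1],[np.round(d['point'],4).tolist() for d in nets.place_of(c,'flask')][:1])
cv2.imwrite('pics/c8.png',np.hstack(out))
E
```

```text
[0.53172265 0.23633098 0.22094562]
[] [[0.5298, 0.2406, 0.0207]]
[[0.5333, 0.2386, 0.1365]] [[0.5338, 0.241, 0.0257]]
```

View pics/c8.png

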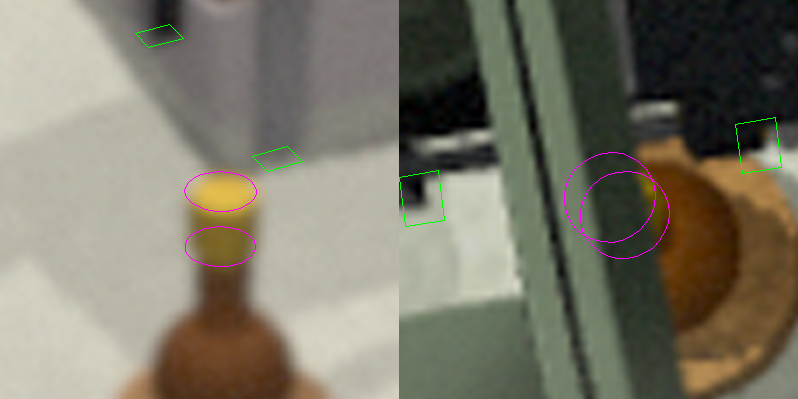

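Side view: the cap model fits at (220,190–245) and the raised finger model matches both tips. The fingers straddle the cap evenly. I'll go down and grip.

Call:
jog_arm([
  [[0,0.05,0.5],0,1],
  [[0,0,0.8],0,1],
  [[0,0,0.8],0,1],
  [[0,0,0.45],0,1],
  [[0,0,0.15],0,1],
  [[0,0,0],0,1],
  [[0,0,0],0,0],
  [[0,0,0],0,0],
])

```text
time: 15.1
position: [0.5346, 0.2399, 0.1194]
ee_rot: [180.0, 0.2, -169.6]
ft_force: [-0.3, -0.0, 0.1]
width: 0.0816
grip_force: 0.0
```

Call:
jog_arm([
  [[0,0,0],0,0],
  [[0,0,0],0,0],
  [[0,0,0],0,0],
  [[0,0,0],0,0],
  [[0,0,0],0,0],
  [[0,0,0],0,0],
])

```text
time: 15.7
position: [0.5334, 0.2395, 0.1179]
ee_rot: [-180.0, -0.0, -169.6]
ft_force: [-0.3, -1.1, 0.4]
width: 0.0336
grip_force: 0.2
```

Call:
jog_arm([
  [[0,0,0],0,0],
  [[0,0,0],0,0],
  [[0,0,0],0,0],
  [[0,0,0],0,0],
])

```text
time: 16.1
position: [0.5335, 0.2395, 0.1179]
ee_rot: [-180.0, -0.0, -169.6]
ft_force: [-0.7, 0.1, -0.6]
width: 0.0292
grip_force: 30.0
```

Call:
jog_arm([
  [[0,0,-0.2],0,0],
  [[0,0,-0.5],0,0],
  [[0,0,-0.8],0,0],
  [[0,0,-1],0,0],
  [[0,0,-1],0,0],
  [[0,0,-1],0,0],
  [[0,0,-1],0,0],
  [[0,0,-0.8],0,0],
])

```text
time: 16.9
position: [0.5339, 0.2398, 0.3105]
ee_rot: [180.0, 0.2, -169.6]
ft_force: [0.5, 1.1, -1.8]
width: 0.029
grip_force: 30.0
```

Call:
jog_arm([
  [[0.1,-0.4,0],0,0],
  [[0.15,-0.8,0],0,0],
  [[0.15,-1,0],0,0],
  [[0.15,-1,0],0,0],
  [[0.15,-1,0],0,0],
  [[0.15,-1,0],0,0],
  [[0.15,-1,0],0,0],
  [[0.15,-1,0],0,0],
])

```text
time: 17.7
position: [0.5374, 0.019, 0.3055]
ee_rot: [180.0, -0.1, -169.6]
ft_force: [0.5, 0.3, -2.6]
width: 0.0291
grip_force: 30.0
```

Call:
jog_arm([
  [[0.15,-1,0],0,0],
  [[0.15,-1,0],0,0],
  [[0.15,-1,0],0,0],
  [[0.15,-1,0],0,0],
  [[0.15,-1,0],0,0],
  [[0.15,-1,0],0,0],
  [[0.15,-0.8,0],0,0],
  [[0.15,-0.5,0],0,0],
])

```text
time: 18.5
position: [0.5416, -0.2031, 0.3054]
ee_rot: [179.9, -0.1, -169.7]
ft_force: [-0.2, -0.7, -2.4]
width: 0.029
grip_force: 30.0
```

Call:
jog_arm([
  [[0.1,-0.2,0],0,0],
  [[0,0,0],0,0],
  [[0,0,0],0,0],
  [[0,0,0],0,0],
])

```text
time: 18.9
position: [0.5412, -0.2063, 0.307]
ee_rot: [180.0, 0.0, -169.5]
ft_force: [-0.9, 1.2, -2.8]
width: 0.0291
grip_force: 30.0
```

```bash
python3 - <<'E'
from h import *
s=bot.observe(); print(s['position'],s['ee_rot'],s['ft_force'])
for c in ('side','top'):
    im=imaging.get_image(c)
    for q in ('flask','flask_cap','head_rim'): print(c,q,[(np.round(d['point'],4).tolist(),round(d['conf'],2)) for d in nets.place_of(c,q)][:2])
E
```

```text
[ 0.54120928 -0.20630354  0.30701984] [ 1.79979861e+02  1.06160173e-02 -1.69477187e+02] [-0.92230931  1.23630596 -2.82062976]
side flask [([0.5442, -0.2032, 0.2107], 0.92)]
side flask_cap [([0.5412, -0.2068, 0.3206], 0.78)]
side head_rim [([0.5481, -0.2338, 0.1682], 0.93)]
top flask []
top flask_cap []
top head_rim []
```

Call:
jog_arm([
  [[0,-0.5,0],0,0],
  [[0,-0.5,0],0,0],
  [[0,0,0],0,0],
  [[0,0,0.3],0,0],
  [[0,0,0.3],0,0],
  [[0,0,0.3],0,0],
  [[0,0,0.2],0,0],
  [[0,0,0],0,0],
])

```text
time: 20.1
position: [0.5457, -0.2361, 0.272]
ee_rot: [179.9, -0.1, -169.5]
ft_force: [-0.0, 0.0, -2.5]
width: 0.0292
grip_force: 30.0
```

```bash
python3 - <<'E'
from h import *
s=bot.observe(); print(s['position'],s['ft_force'])
for c in ('side','top'):
    im=imaging.get_image(c)
    for q in ('flask','flask_cap','head_rim'): print(c,q,[(np.round(d['point'],4).tolist(),round(d['conf'],2)) for d in nets.place_of(c,q)][:2])
E
```

```text
[ 0.54571751 -0.23612395  0.2720248 ] [-0.01650297  0.0299182  -2.48888077]
side flask [([0.5414, -0.2345, 0.1731], 0.65), ([0.4529, -0.2545, 0.1125], 0.5)]
side flask_cap [([0.5432, -0.2376, 0.2841], 0.9)]
side head_rim [([0.547, -0.2338, 0.1653], 0.92)]
top flask []
top flask_cap []
top head_rim [([0.5484, -0.2369, 0.169], 0.61)]
```

Call:
jog_arm([
  [[-0.06,0,0.2],0,0],
  [[0,0,0.2],0,0],
  [[0,0,0.15],0,0],
  [[0,0,0.1],0,0],
  [[0,0,0.05],0,0],
  [[0,0,0],0,0],
])

```text
time: 21.1
position: [0.5482, -0.2365, 0.2526]
ee_rot: [180.0, -0.0, -169.6]
ft_force: [0.3, 0.1, -2.0]
width: 0.0291
grip_force: 30.0
```

Call:
jog_arm([
  [[0,0,0.07],0,0],
  [[0,0,0.07],0,0],
  [[0,0,0],0,0],
])

```text
time: 21.4
position: [0.5482, -0.2365, 0.2484]
ee_rot: [180.0, -0.0, -169.6]
ft_force: [-1.2, -0.3, -2.3]
width: 0.0293
grip_force: 30.0
```

Call:
jog_arm([
  [[0,0,0.06],0,0],
  [[0,0,0.05],0,0],
  [[0,0,0],0,0],
])

```text
time: 21.7
position: [0.5483, -0.2364, 0.2458]
ee_rot: [180.0, 0.0, -169.6]
ft_force: [-0.5, 0.3, -0.1]
width: 0.0292
grip_force: 30.0
```

Call:
jog_arm([
  [[0,0,0.05],0,0],
  [[0,0,0.05],0,0],
  [[0,0,0],0,0],
])

```text
time: 22.0
position: [0.5484, -0.2365, 0.2429]
ee_rot: [-180.0, 0.0, -169.6]
ft_force: [-1.8, 1.2, 3.3]
width: 0.0289
grip_force: 30.0
```

Call:
jog_arm([
  [[0,0,0.06],0,0],
  [[0,0,0.05],0,0],
  [[0,0,0.04],0,0],
  [[0,0,0],0,0],
  [[0,0,0],0,0],
])

```text
time: 22.5
position: [0.5485, -0.2365, 0.2388]
ee_rot: [-180.0, 0.0, -169.6]
ft_force: [-3.0, 3.0, 5.0]
width: 0.0288
grip_force: 30.0
```

Call:
jog_arm([
  [[0.04,0.06,0.03],0,0],
  [[0,0,0.03],0,0],
  [[0,0,0],0,0],
  [[0,0,0],0,0],
])

```text
time: 22.9
position: [0.5475, -0.2356, 0.2374]
ee_rot: [-179.9, 0.1, -169.6]
ft_force: [-0.4, 1.8, 5.5]
width: 0.0291
grip_force: 30.0
```

```bash
python3 - <<'E'
from h import *
print(np.round([bot.observe()['position'],bot.observe()['ft_force']],4))
v={q:[] for q in ('flask','flask_cap','head_rim')}; F=[]
for i in range(5):
    imaging.get_image('side'); F.append(bot.observe()['ft_force'])
    for q in v: v[q]+= [d['point'] for d in nets.place_of('side',q)][:1]
for q in v: print(q,np.round(v[q],4).tolist())
print(np.mean(F,0))
E
```

```text
[[ 0.5475 -0.2356  0.2374]
 [-0.4442  1.799   5.5085]]
flask [[0.5496, -0.2335, 0.1393], [0.5451, -0.2329, 0.1423], [0.5414, -0.2339, 0.1416], [0.5442, -0.233, 0.1418]]
flask_cap [[0.5474, -0.2418, 0.2484], [0.5483, -0.2372, 0.2504], [0.544, -0.235, 0.2502], [0.5467, -0.238, 0.2508], [0.544, -0.2378, 0.2509]]
head_rim [[0.5476, -0.2341, 0.1573], [0.5473, -0.2345, 0.1585], [0.5477, -0.2348, 0.1583], [0.5473, -0.2325, 0.1606], [0.5467, -0.2324, 0.1596]]
[-1.48789098  1.60004401  6.27586845]
```

Call:
jog_arm([
  [[0,0.02,0.03],0,0],
  [[0,0,0],0,0],
  [[0,0,0],0,0],
  [[0,0,0],0,0],
  [[0,0,0],0,0],
  [[0,0,0],0,0],
  [[0,0,0],0,0],
  [[0,0,0],0,0],
])

```text
time: 24.7
position: [0.5476, -0.2355, 0.2368]
ee_rot: [-179.8, 0.1, -169.6]
ft_force: [-0.9, 0.4, 6.5]
width: 0.029
grip_force: 30.0
```

Call:
jog_arm([
  [[0,0,0],0,0],
  [[0,0,0],0,0],
  [[0,0,0],0,0],
  [[0,0,0],0,0],
  [[0,0,0],0,0],
  [[0,0,0],0,0],
  [[0,0,0],0,0],
  [[0,0,0],0,0],
])

```text
time: 25.5
position: [0.5475, -0.2355, 0.2368]
ee_rot: [-179.8, 0.1, -169.6]
ft_force: [-1.7, 0.4, 6.9]
width: 0.0285
grip_force: 30.0
```

Call:
jog_arm([
  [[0,0,0],0,0],
  [[0,0,0],0,0],
  [[0,0,0],0,0],
  [[0,0,0],0,0],
  [[0,0,0],0,0],
  [[0,0,0],0,0],
  [[0,0,0],0,0],
  [[0,0,0],0,0],
])

```text
time: 26.3
position: [0.5476, -0.2355, 0.2368]
ee_rot: [-179.8, 0.1, -169.6]
ft_force: [-1.5, 1.2, 7.0]
width: 0.0288
grip_force: 30.0
```

```bash
python3 - <<'E'
from h import *
v={q:[] for q in ('flask','head_rim','rocker_near')}; F=[]
for i in range(8):
    imaging.get_image('side'); F.append(bot.observe()['ft_force'])
    for q in v: v[q]+= [d['point'] for d in nets.place_of('side',q)][:1]
for q in v: print(q,len(v[q]),np.median(v[q],0).round(4))
s=bot.observe(); print(np.mean(F,0),s['position'],s['ee_rot'],s['time'])
E
```

```text
flask 8 [ 0.5447 -0.234   0.1396]
head_rim 7 [ 0.5471 -0.2333  0.1576]
rocker_near 8 [ 0.4527 -0.2544  0.1144]
[-1.65672434  1.00965857  6.7502521 ] [ 0.54758082 -0.23547426  0.23685045] [-1.79826337e+02  1.27671283e-01 -1.69570541e+02] 27.9
```

Call:
jog_arm([
  [[0,0,0],0,0],
  [[0,0,0],0,0],
  [[0,0,0],0,0],
  [[0,0,0],0,0],
  [[0,0,0],0,0],
  [[0,0,0],0,0],
  [[0,0,0],0,0],
  [[0,0,0],0,0],
])

```text
time: 28.7
position: [0.5476, -0.2355, 0.2368]
ee_rot: [-179.8, 0.1, -169.6]
ft_force: [-1.4, 0.8, 6.5]
width: 0.0291
grip_force: 30.0
```

Call:
jog_arm([
  [[0,0,0],0,0],
  [[0,0,0],0,0],
  [[0,0,0],0,0],
  [[0,0,0],0,0],
  [[0,0,0],0,0],
  [[0,0,0],0,0],
  [[0,0,0],0,0],
  [[0,0,0],0,0],
])

```text
time: 29.5
position: [0.5476, -0.2355, 0.2368]
ee_rot: [-179.8, 0.1, -169.6]
ft_force: [-1.3, 0.9, 7.3]
width: 0.0289
grip_force: 30.0
```

```bash
python3 -c "
from workcell import bot
print(bot.finish_job())"
```

```text
the job is handed in; nothing more can be done
None
```

I handed the job in at about 29.5 s: the rocker is in touch mode, and the flask is upright in the cup, gripped by its cap and held pressed down about 7–9 mm of 10 (estimated from force and images) for over 4 s.

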